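# Couple the slide carrier to the microscope stage feed

### The job

Slide the glass-slide carrier along the bench to the stage feed and push the mouth of its hook onto the feed's upright pin until the pin is fully home and the sprung latch has snapped shut behind it. Then tug the carrier gently back until the feed's spring carriage follows out past its rest position, proving that the latch holds, and let go, leaving it coupled. Keep the carrier level and push gently: the sprung carriage must never be driven to the end of its travel either way, and the other things on the bench stay where they are.

Things in the scene. Friction and masses are not known exactly. Their poses are not given: they have to be found in the camera images.
- carrier: Loose slide carrier, about 0.45 kg: grey plate 88 mm wide, 10 mm thick, flat on the bench (it slides), x -85 to +45 mm; white rack of glass slides on its rear (x -83 to -39 mm, 42 mm high); grip tab in the middle; flat steel hook in front, to x = +111 mm. Origin on the bench under the tab; x forward through the hook's mouth, z up.
- grip_tab (a point): Grip point in the tab: 42 mm above the carrier's origin. The tab is 30 mm long (carrier x), 16 mm thick (carrier y), its top 60 mm above the bench; pinch it from above with the fingers closing along the carrier's y.
- hook_seat (a point): Where the pin's axis lies when the pin is fully home: carrier x = +75 mm, y = 0, 19.5 mm up; carrier's axes. Hook 11 mm thick, 14 to 25 mm above the bench; mouth flared to 24 mm at its tip, narrowing to 14 mm. A sprung plunger in its throat pushes back on the pin over the last 6 mm with 5 to 8 N. It goes on only level, from in front: the pin's head does not pass through.
- latch (a joint): Latch of the hook, rad: brass finger 17 mm long on an upright pivot at the left (+y) jaw's tip, 23 mm ahead of the seat, slanting inward across the mouth. 0 = shut (by spring), up to 0.75 as the entering pin folds it aside. It springs back to 0 only with the pin within about 1.5 mm of the seat, which takes 6 to 9 N on the pin; then the plunger holds the pin against the latch, 4 to 5 mm off the seat.
- latch_tip (a point): Free end of the latch finger.
- feed: Stage feed, fixed to the bench: pale grey housing 110 x 110 x 58 mm with a flat carriage tongue coming out of its front. Origin on the bench under the pin's rest position; x points from the pin into the housing (the way to push), whose front is at x = +75 mm. Two guide strips 9 mm high run beside the tongue from x = +20 mm to the housing.
- pin (a point): Pin on the carriage's tongue, its point 19.5 mm above the bench: upright steel, 10 mm diameter, standing from 8 mm (tongue top) to 32 mm above the bench, with a round head 20 mm in diameter on it up to 36 mm. The tongue is 26 mm wide and ends 14 mm before the pin. Axes as the feed's.
- carriage (a joint): Travel of the pin's carriage along the feed's x, m: 0 at rest, positive pushed in, negative drawn out. A spring of 0.8 N per mm holds it at 0, so it yields as you push: the latch flips with it some 7 to 11 mm in. Hard stops at +15 and -17 mm; keep it between +13 and -14.5 mm. A tug that draws it out 4 to 8 mm is right. Pressing the carrier onto the bench adds drag.
- oil_bottle: Bystander: small amber bottle, 32 mm diameter, 70 mm high. Origin under its centre.
- objective: Bystander: steel microscope objective standing on end, 32 mm diameter, 42 mm high. Origin under its centre.
- slide_box: Bystander: flat closed grey box 60 x 100 x 32 mm. Origin under its centre.
- stain_jar: Bystander: white lidded jar, 58 mm diameter, 62 mm high. Origin under its centre.
There are look-alikes about, which are no part of the job. Leave any orange look-alike of the feed alone.

How it is judged (in metres and radians):
On the way, in this order (a step that is already met when the one before it is completed fails the run):
1. the pin enters the hook's mouth and folds the latch aside (value of joint latch above 0.3 rad and horizontal distance between pin and hook_seat below 0.025 m), for 0.02 s.
2. the pin is home and the latch has snapped shut behind it (value of joint latch below 0.1 rad and horizontal distance between pin and hook_seat below 0.008 m), for 0.1 s.
3. the carrier is tugged back and draws the carriage out past rest, the latch holding (all of step 2 and value of joint carriage below -0.003 m), for 0.1 s.
At the end, for the whole second after the job is handed in: The pin sits in the hook within 8 mm of the seat point with the latch shut (under 0.1 rad), and the carrier lies flat on the bench, released and at rest (all of step 2 and angle between carrier's own z axis and vertical below 0.06 rad and height (world z) of carrier below 0.006 m and linear speed of carrier below 0.01 m/s); the robot touches nothing.
It fails at once if the sprung carriage is driven to the end of its travel (value of joint carriage above 0.0138 m or value of joint carriage below -0.0155 m).
It fails at once if hook and feed are forced together, contacts summed, with more than 30 N (contact force between carrier and feed above 30 N).
It fails at once if the carrier is tipped more than about 15 degrees (angle between carrier's own z axis and vertical above 0.26 rad).
It fails at once if a bystander is moved more than 20 mm (distance of any of oil_bottle, objective, slide_box, stain_jar from where it was at the start of the episode above 0.02 m).
It also fails if it takes over 72 s, if anything falls off the work surface, if the arm or the gripper's body presses on something with over 40 N, if the wrist force passes 120 N, or if a joint passes its speed limit or range.

### The arm

A 6-joint arm with a two-finger parallel gripper is mounted at the origin on the work surface. World frame = base frame: x ahead of the robot, y to its left, z up, the work surface at z = 0. Lengths are in m, angles in degrees, forces in N, time in s.
With the tool pointing down it reaches from about 0.2 to 0.875 m from the base axis. Payload 3.4 kg.
Tool frame: the origin (TCP) lies on the centre line of the jaws, within the pads' length; the fingertips stand 8 mm ahead of it and the grasp point (between the pads) lies 11 mm behind it (env.tcp_to_tips is the distance from the TCP to the fingertips, in m); z points along the fingers, y is the direction in which the jaws open and shut (so a half turn about z gives the same grasp; the last joint's range is limited). The gripper opens to 94 mm and grips with 3 to 60 N. Pads are 16 mm wide; open, the fingers measure 119 mm over their backs; the gripper's body (75 mm by 177 mm) begins 78 mm behind the grasp point.
Start: joints at [-80.672, 15.808, 86.224, -0, 77.962, -6.933], TCP at [0.161, -0.552, 0.213] pointing down, gripper open.
Joint ranges: [-165.64, 165.64], [-43.16, 119.46], [12.63, 154.43], [-67.54, 247.53], [6.08, 155.33], [-154.97, 154.97]. Speed limits (degrees/s): [147.25, 147.25, 180, 180, 180, 180].

### API

Orientations are given as a 3x3 rotation matrix whose columns are the frame's x, y, z axes.
In Python, from rig import env, optics, hand_in gives the robot as it stands. The module is installed in compiled form; this text tells all that it offers.
- The arm moves only by the tool jog_arm, never from a script. Its argument "plan" is a list of rows, each an object with "slide": the shift along the tool's x, y, z in m, a list of three; "twist": the turn, a rotation vector about the tool's x, y, z in rad, a list of three; "fingers": the opening, from -1 (shut) to 1 (fully open), so that 0 is half open. A call has 1 to 20 rows; each row is the pose to reach, as a shift and turn from the pose commanded when the call began, along the tool's axes at that moment; what a row does not reach only later rows make up. A row lasts 1/8 s, in which the tool goes at most 62.5 mm and 10.7 degrees, less where a joint would pass 70% of its speed; a pose out of reach is approached as far as the arm can. A call with a gripper value outside its range is refused whole. The fingers move at their own pace and stop on an object; "force" is the grip in N (left out, the last holds). Time passes only in rows, so rows that repeat a pose let the fingers close. It gives the time, the measured TCP pose, the force and the opening at its end, in the units of the state.
- env.get_state(): the state, without advancing time (a new reading comes with each control period).
- optics.snapshot(name): name is "scene" or "top" or "wrist"; returns the picture (400x640x3 uint8, red, green, blue); there is no depth.
- optics.camera_model(name): a dict with "vfov" (degrees; the focal length in pixels is half the picture's height over the tangent of half this angle, whatever the lens; pixels are square), "cx", "cy" (the principal point, pixels), "view" (4x4, takes a point from world to camera coordinates). Camera axes: x right, y up, looking along -z (the intrinsics and any distortion apply to the point x, -y, -z); pixel columns grow to the right and rows downward; lengths in m; the calibration is good to about 2 mm. A picture is of the moment at which its call begins: read the wrist's pose just before it. camera_model takes no time and is no camera call; for the wrist camera it gives the pose at the moment of the call.
- hand_in(): hands the job in, once; it reports no verdict.
The state is a dict: "t": time; "joint_pos": joint angles; "dq": joint speeds; "joint_torque": joint torques, N m; "eef_pos": TCP position; "tool_rot": TCP orientation; "force": force on the tool from outside, world axes, zero at the start; "wrist_torque": the same for the moment, N m; "gripper_width": finger opening in m.
Only numpy, scipy, OpenCV 4.12 (cv2) and the standard library are available. Lean on these libraries where they do the work, as an engineer would, in place of code of your own. Each camera call takes 0.05 s, during which the arm holds its last target.

## Working session

There is one attempt and no reset: what is moved stays moved. The work goes in short steps, Python scripts to look and compute and a tool call to move; the robot and the scene stay as the last step left them, time stands still between calls to the robot, and variables do not carry over. Pictures are saved under pics/ and viewed, and the job is handed in when it is done.

Besides the shell and the picture viewer there is one more tool, called after "Emit:" by a JSON object that holds its "fn" and its "kwargs". jog_arm: Moves the arm, as the interface text tells. Its arguments: {"type":"object","properties":{"plan":{"type":"array","items":{"type":"object","properties":{"slide":{"type":"array","items":{"type":"number"}},"twist":{"type":"array","items":{"type":"number"}},"fingers":{"type":"number"}}}},"force":{"type":"number"}},"required":["plan"]}

```bash
ls; mkdir -p pics; python3 - <<'E'
from rig import env, optics
import cv2
for n in ["scene","top","wrist"]:
    m=optics.camera_model(n); print(n,m)
    cv2.imwrite(f"pics/{n}0.png",optics.snapshot(n)[:,:,::-1])
s=env.get_state();print(s)
E
```

```text
pics
scene {'vfov': 54.99025194197366, 'cx': 321.48419718508734, 'cy': 203.51026600465894, 'view': array([[-0.45655768,  0.8896389 ,  0.0098848 ,  0.22540469],
       [-0.53234343, -0.28206397,  0.79815437,  0.21407497],
       [ 0.71285732,  0.3591414 ,  0.60237189, -1.2355954 ],
       [ 0.        ,  0.        ,  0.        ,  1.        ]])}
top {'vfov': 50.91836349254716, 'cx': 319.6932759978462, 'cy': 198.17088292552864, 'view': array([[-0.01466084, -0.99983592, -0.01063942,  0.00169771],
       [ 0.98348508, -0.01633916,  0.18025019, -0.51270575],
       [-0.18039445, -0.00782109,  0.98356325, -1.1766331 ],
       [ 0.        ,  0.        ,  0.        ,  1.        ]])}
wrist {'vfov': 71.86352997784718, 'cx': 319.975736939302, 'cy': 198.86016592115234, 'view': array([[ 0.28022443, -0.95993323, -0.00157057, -0.57380077],
       [ 0.93200317,  0.27246215, -0.23902817,  0.02467759],
       [ 0.22987901,  0.06551775,  0.97101136, -0.38978694],
       [ 0.        ,  0.        ,  0.        ,  1.        ]])}
{'t': 0.15, 'joint_pos': array([-8.06710261e+01,  1.58369992e+01,  8.62747933e+01, -1.30712985e-03,
        7.79626460e+01, -6.93394203e+00]), 'dq': array([ 0.01537652, -0.06934022, -0.25322147,  0.10893863,  0.0826521 ,
       -0.07899603]), 'joint_torque': array([ 1.00007936e-03, -4.04925513e+01, -2.37431002e+01,  7.01083825e-02,
        3.14526621e-02, -9.17664511e-05]), 'eef_pos': array([ 0.16093757, -0.55160983,  0.21285253]), 'tool_rot': array([[ 9.59985429e-01,  2.80049857e-01, -2.32620329e-04],
       [ 2.80049921e-01, -9.59984587e-01,  1.27839568e-03],
       [ 1.34702597e-04, -1.29238653e-03, -9.99999156e-01]]), 'force': array([-0.37443167, -1.14137565,  0.05401685]), 'wrist_torque': array([ 0.01833641,  0.04273291, -0.05445469]), 'gripper_width': 0.09424918180733342}
```

View pics/top0.png

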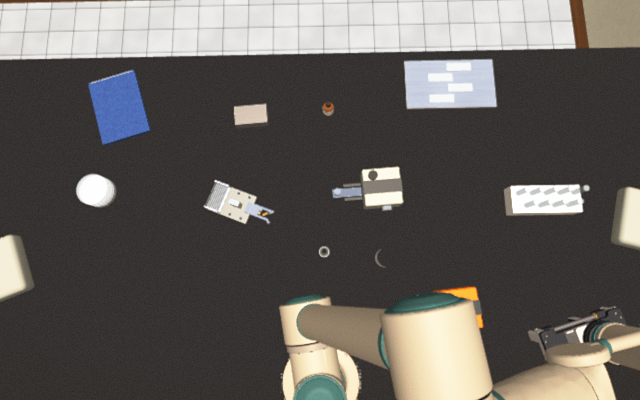

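View pics/scene0.png

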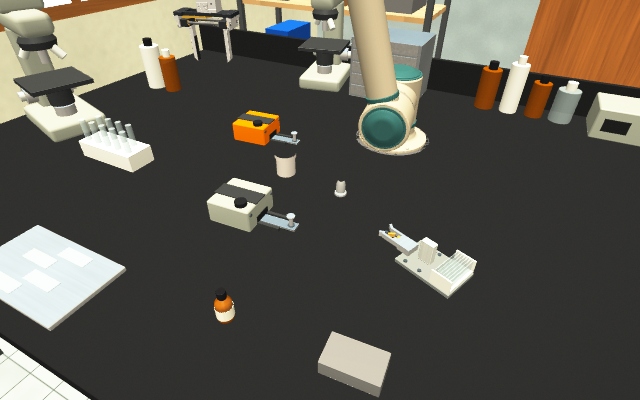

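View pics/wrist0.png

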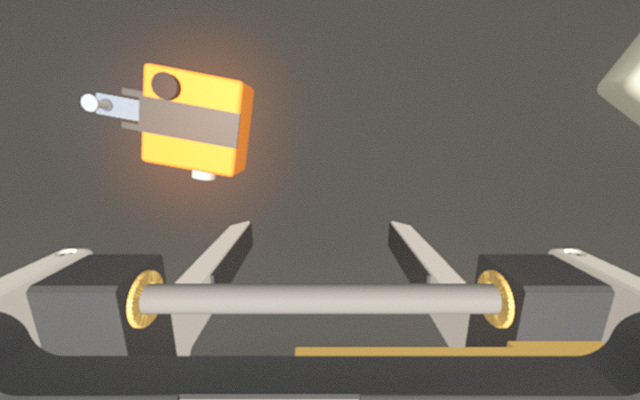

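```bash
cat > h.py <<'E'
import numpy as np, cv2
from rig import env, optics
def ray(m,u,v):
    f=200/np.tan(np.radians(m['vfov']/2)); V=m['view']
    d=np.array([(u-m['cx'])/f,-(v-m['cy'])/f,-1.]); R=V[:3,:3]
    return -R.T@V[:3,3], R.T@d
def onz(m,u,v,z):
    o,d=ray(m,u,v); return o+d*(z-o[2])/d[2]
def proj(m,p):
    f=200/np.tan(np.radians(m['vfov']/2)); c=m['view'][:3,:3]@np.array(p)+m['view'][:3,3]
    return m['cx']+f*c[0]/-c[2], m['cy']-f*c[1]/-c[2]
E
python3 - <<'E'
from h import *
im=cv2.imread('pics/top0.png')
cv2.imwrite('pics/c1.png',cv2.resize(im[150:240,190:420],None,fx=3.4,fy=3.4,interpolation=cv2.INTER_CUBIC))
m=optics.camera_model('top')
for n,u,v,z in [('tab',235,203,.06),('hooktip',270,212,.02),('pinhead',338,193,.036),('house',382,187,.058),('jar',96,190,.062),('obj',323,252,.042),('crescent',383,258,.05),('box',251,114,.032),('bottle',328,108,.07)]:
    print(n,onz(m,u,v,z).round(3))
E
```

```text
tab [0.5   0.238 0.06 ]
hooktip [0.478 0.142 0.02 ]
pinhead [ 0.529 -0.06   0.036]
house [ 0.54  -0.187  0.058]
jar [0.545 0.642 0.062]
obj [ 0.357 -0.013  0.042]
crescent [ 0.337 -0.183  0.05 ]
box [0.781 0.2   0.032]
bottle [ 0.78  -0.035  0.07 ]
```

View pics/c1.png

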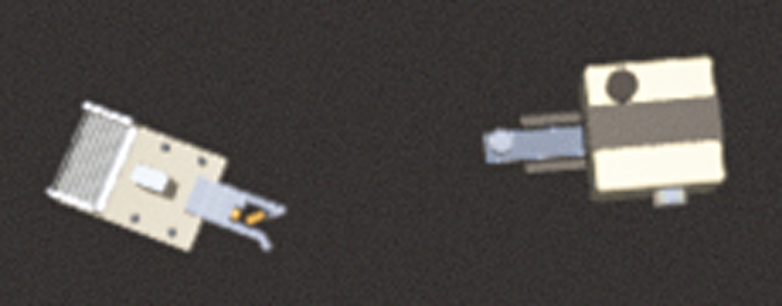

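Emit:
{"fn": "jog_arm", "kwargs": {"plan": [{"slide": [0.479, -0.289, 0], "twist": [0, 0, -1.37], "fingers": 0.6}, {"slide": [0.479, -0.289, 0], "twist": [0, 0, -1.37], "fingers": 0.6}, {"slide": [0.479, -0.289, 0], "twist": [0, 0, -1.37], "fingers": 0.6}, {"slide": [0.479, -0.289, 0], "twist": [0, 0, -1.37], "fingers": 0.6}, {"slide": [0.479, -0.289, 0], "twist": [0, 0, -1.37], "fingers": 0.6}, {"slide": [0.479, -0.289, 0], "twist": [0, 0, -1.37], "fingers": 0.6}, {"slide": [0.479, -0.289, 0], "twist": [0, 0, -1.37], "fingers": 0.6}, {"slide": [0.479, -0.289, 0], "twist": [0, 0, -1.37], "fingers": 0.6}, {"slide": [0.479, -0.289, 0], "twist": [0, 0, -1.37], "fingers": 0.6}, {"slide": [0.479, -0.289, 0], "twist": [0, 0, -1.37], "fingers": 0.6}, {"slide": [0.479, -0.289, 0], "twist": [0, 0, -1.37], "fingers": 0.6}, {"slide": [0.479, -0.289, 0], "twist": [0, 0, -1.37], "fingers": 0.6}]}}

```text
t: 1.65
eef_pos: [0.539, -0.1416, 0.2134]
tool_rot: [[-0.081, 0.997, -0.001], [0.997, 0.081, -0.0], [-0.0, -0.001, -1.0]]
force: [0.3, -0.2, 0.1]
gripper_width: 0.0753
```

```bash
python3 - <<'E'
from h import *
import pickle
m=optics.camera_model('wrist'); im=optics.snapshot('wrist')
pickle.dump((m,im,env.get_state()),open('w1.pkl','wb'))
cv2.imwrite('pics/w1.png',im[:,:,::-1])
print(env.get_state()['eef_pos'],env.get_state()['tool_rot'].round(3),env.get_state()['t'])
E
```

```text
[ 0.53901958 -0.14164317  0.21349932] [[-0.081  0.997 -0.   ]
 [ 0.997  0.081 -0.   ]
 [-0.    -0.    -1.   ]] 1.7
```

View pics/w1.png

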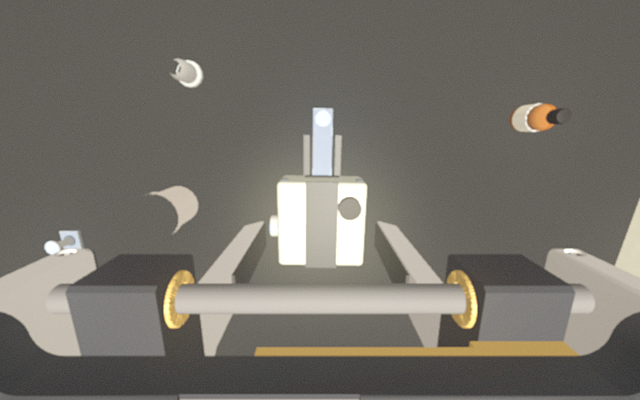

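```bash
python3 - <<'E'
from h import *
import pickle
m,im,s=pickle.load(open('w1.pkl','rb'))
c=im[95:275,265:380]; cv2.imwrite('pics/w1c.png',cv2.resize(c[:,:,::-1],None,fx=3.2,fy=3.2,interpolation=cv2.INTER_CUBIC))
g=im.astype(int)
# tongue bluish mask rows 130..172
for r in range(108,176,5):
    b=g[r,300:350]; mk=(b[:,2]-b[:,0]>18); x=np.where(mk)[0]+300
    print(r, x.min() if len(x) else None, x.max() if len(x) else None, x.mean() if len(x) else None)
print(im[118,312:336].tolist())
# stripe
for r in range(185,262,8):
    b=g[r,270:375].mean(1); dk=np.where(b[25:85]<170)[0]+295; al=np.where(b>130)[0]+270
    print(r,dk.min(),dk.max(),al.min(),al.max())
E
```

```text
108 None None None
113 313 332 321.0
118 313 332 322.5
123 313 332 321.0
128 313 330 321.5
133 314 330 322.0
138 314 330 322.0
143 314 330 322.0
148 314 330 321.625
153 315 331 323.4375
158 314 331 322.5
163 314 330 321.75
168 315 329 322.8333333333333
173 315 329 322.45454545454544
[[144, 146, 148], [194, 205, 215], [223, 233, 242], [242, 250, 255], [251, 255, 255], [251, 255, 255], [251, 255, 255], [251, 255, 255], [251, 255, 255], [252, 255, 255], [252, 255, 255], [251, 255, 255], [252, 255, 255], [251, 255, 255], [251, 255, 255], [251, 255, 255], [252, 255, 255], [251, 255, 255], [245, 251, 255], [226, 234, 245], [188, 197, 208], [126, 127, 132], [105, 103, 97], [106, 101, 95]]Traceback (most recent call last):
  File "<stdin>", line 14, in <module>
    return umr_minimum(a, axis, None, out, keepdims, initial, where)
ValueError: zero-size array to reduction operation minimum which has no identity
```

View pics/w1c.png

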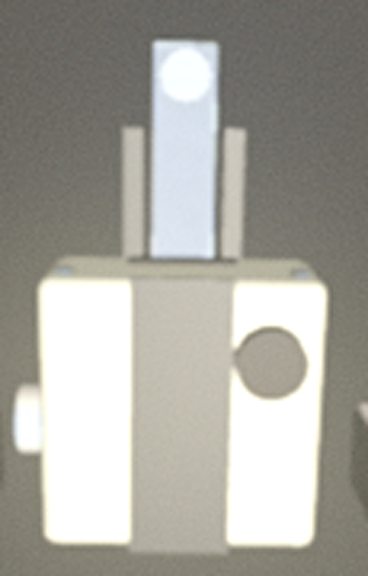

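```bash
python3 - <<'E'
from h import *
import pickle
m,im,s=pickle.load(open('w1.pkl','rb'))
p=onz(m,322.8,118.1,.036); a=onz(m,322.8,107.8,.008); b=onz(m,322.5,175.3,.008)
c=onz(m,322.2,182.5,.058); d=onz(m,321.6,265.3,.058)
print(p,a,b,c,d)
for e in [b-a,d-c,d-p]: print(np.degrees(np.arctan2(e[1],e[0])),np.linalg.norm(e[:2]))
sd=[onz(m,265+x/3.2,95+y/3.2,.058) for x,y in [(40,280),(328,288),(43,543),(314,545)]]
L=sd[2]-sd[0];Rr=sd[3]-sd[1];print(sd, [np.degrees(np.arctan2(q[1],q[0])) for q in (L,Rr)])
mt=optics.camera_model('top'); print(proj(mt,p))
E
```

```text
[ 0.53560547 -0.05709061  0.036     ] [ 0.53472253 -0.04310265  0.008     ] [ 0.54172888 -0.13121994  0.008     ] [ 0.54096336 -0.13204792  0.058     ] [ 0.54926591 -0.24057755  0.058     ]
-85.45388385718174 0.08839539002600605
-85.62538045274073 0.10884673615355499
-85.74223531670819 0.1839947351041819
[array([ 0.48751268, -0.13641087,  0.058     ]), array([ 0.59551633, -0.13065779,  0.058     ]), array([ 0.4935331, -0.2442451,  0.058    ]), array([ 0.60285869, -0.23623095,  0.058     ])] [np.float64(-86.8044730028909), np.float64(-86.02162563414151)]
(np.float64(336.8520555135986), np.float64(190.88007759646533))
```

Emit:
{"fn": "jog_arm", "kwargs": {"plan": [{"slide": [0.253, -0.069, 0], "twist": [0, 0, 0.464], "fingers": 0.6}, {"slide": [0.253, -0.069, 0], "twist": [0, 0, 0.464], "fingers": 0.6}, {"slide": [0.253, -0.069, 0], "twist": [0, 0, 0.464], "fingers": 0.6}, {"slide": [0.253, -0.069, 0], "twist": [0, 0, 0.464], "fingers": 0.6}, {"slide": [0.253, -0.069, 0], "twist": [0, 0, 0.464], "fingers": 0.6}, {"slide": [0.253, -0.069, 0], "twist": [0, 0, 0.464], "fingers": 0.6}, {"slide": [0.253, -0.069, 0], "twist": [0, 0, 0.464], "fingers": 0.6}]}}

```text
t: 2.58
eef_pos: [0.451, 0.1043, 0.2135]
tool_rot: [[0.374, 0.928, 0.001], [0.928, -0.374, -0.001], [-0.001, 0.001, -1.0]]
force: [0.1, -0.1, 0.7]
gripper_width: 0.0755
```

```bash
python3 - <<'E'
from h import *
import pickle
m=optics.camera_model('wrist'); im=optics.snapshot('wrist')
pickle.dump((m,im,env.get_state()),open('w2.pkl','wb'))
cv2.imwrite('pics/w2.png',im[:,:,::-1])
print(env.get_state()['eef_pos'],env.get_state()['tool_rot'].round(3),env.get_state()['t'])
E
```

```text
[0.45102603 0.10429018 0.21339616] [[ 0.374  0.927  0.   ]
 [ 0.927 -0.374 -0.001]
 [-0.001  0.001 -1.   ]] 2.625
```

View pics/w2.png

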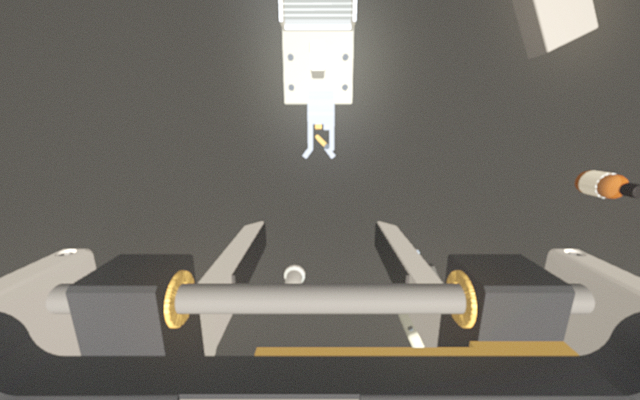

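```bash
python3 - <<'E'
from h import *
import pickle
m,im,s=pickle.load(open('w2.pkl','rb'))
c=im[0:165,260:380]; c=np.clip(c.astype(float)**1.0,0,255).astype(np.uint8)
c=(255*(c/255.)**2.5).astype(np.uint8)
cv2.imwrite('pics/w2c.png',cv2.resize(c[:,:,::-1],None,fx=3.6,fy=3.6,interpolation=cv2.INTER_CUBIC))
E
```

```text
(no output)
```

View pics/w2c.png

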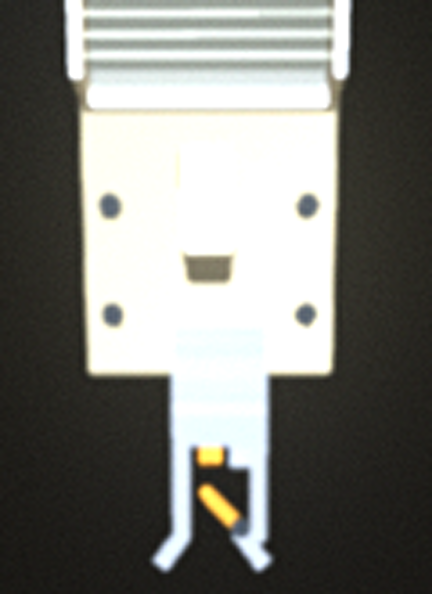

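```bash
python3 - <<'E'
from h import *
import pickle
m,im,s=pickle.load(open('w2.pkl','rb'))
P=lambda x,y,z: onz(m,260+(x+.5)/3.6-.5,(y+.5)/3.6-.5,z)
A=P(88,376,.01);B=P(332,376,.01)
C=P(82,112,.01);D=P(338,112,.01)
f=(A+B)/2; r=(C+D)/2
h=[P(110,205,.01),P(307,205,.01),P(112,314,.01),P(306,314,.01)]
hr=(h[0]+h[1])/2; hf=(h[2]+h[3])/2
t=P(208.5,254,.06)
k=(P(154,560,.025)+P(270,560,.025))/2
j=(P(182,450,.025)+P(258,450,.025))/2   # mid jaws
ang=lambda v: np.degrees(np.arctan2(v[1],v[0]))
print('widths',np.linalg.norm(A-B),np.linalg.norm(C-D))
print('axes',ang(f-r),ang(hf-hr),ang(k-r),ang(k-f),ang(A-B)-90+0,ang(h[2]-h[3])-90)
for n,v in [('f',f),('t',t),('k',k),('hr',hr),('hf',hf),('r',r)]: print(n,v.round(4))
a=np.radians(np.mean([ang(f-r),ang(hf-hr),ang(k-r)])); x=np.array([np.cos(a),np.sin(a)])
print('origin', f[:2]-.045*x, t[:2]-.015*x, k[:2]-.111*x)
E
```

```text
widths 0.08725815580428366 0.08631436031651016
axes -112.02139076971163 -111.75446419044874 -111.7189870623215 -111.31931900290692 68.08886110521863 68.0954004917464
f [0.4873 0.2006 0.01  ]
t [0.4985 0.229  0.06  ]
k [0.464 0.141 0.025]
hr [0.5077 0.2526 0.01  ]
hf [0.4947 0.22   0.01  ]
r [0.519 0.279 0.01 ]
origin [0.50400773 0.24237637] [0.50408896 0.24288026] [0.50530313 0.24407245]
```

Emit:
{"fn": "jog_arm", "kwargs": {"plan": [{"slide": [0.06, -0.001, 0], "fingers": 0.4}, {"slide": [0.12, -0.002, 0.02], "fingers": 0.4}, {"slide": [0.148, -0.0025, 0.06], "fingers": 0.4}, {"slide": [0.148, -0.0025, 0.1], "fingers": 0.4}, {"slide": [0.148, -0.0025, 0.13], "fingers": 0.4}, {"slide": [0.148, -0.0025, 0.155], "fingers": 0.4}, {"slide": [0.148, -0.0025, 0.172], "fingers": 0.4}, {"slide": [0.148, -0.0025, 0.182], "fingers": 0.4}, {"slide": [0.148, -0.0025, 0.182], "fingers": 0.4}, {"slide": [0.148, -0.0025, 0.182], "fingers": 0.4}]}}

```text
schema error: expected keys slide, twist, fingers
```

```bash
python3 - <<'E'
from h import *
im=optics.snapshot('wrist'); im2=optics.snapshot('scene')
cv2.imwrite('pics/w3.png',im[:,:,::-1])
cv2.imwrite('pics/s3.png',cv2.resize(im2[180:320,340:520,::-1],None,fx=4,fy=4,interpolation=cv2.INTER_CUBIC))
s=env.get_state();print(s['eef_pos'],s['tool_rot'].round(3),s['t'],s['force'])
E
```

```text
[0.45089043 0.10455943 0.21330249] [[ 0.374  0.927 -0.   ]
 [ 0.927 -0.374 -0.001]
 [-0.     0.    -1.   ]] 2.725 [ 0.05094674 -1.05772594 -0.45460569]
```

View pics/w3.png

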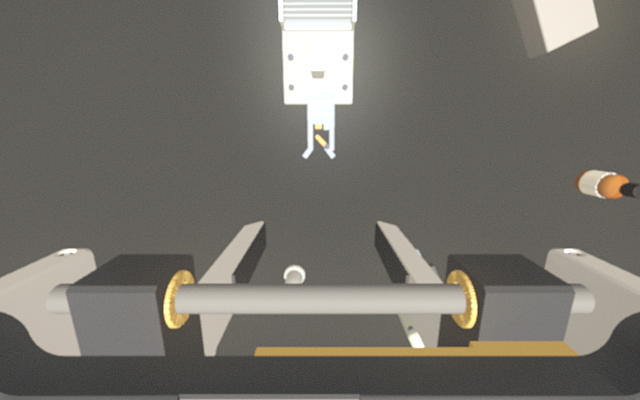

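View pics/s3.png

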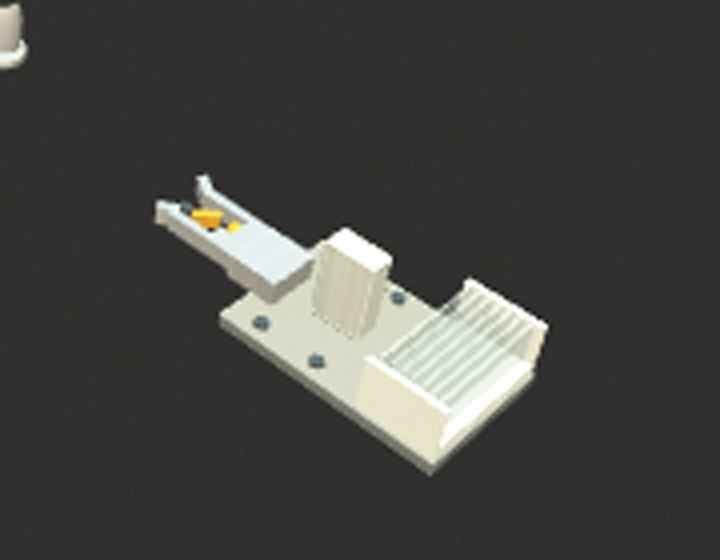

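The call was refused (twist is required), so the arm has not moved; both pictures show the carrier untouched. I'm repeating it with all keys.

Emit:
{"fn": "jog_arm", "kwargs": {"plan": [{"slide": [0.06, -0.001, 0], "twist": [0, 0, 0], "fingers": 0.4}, {"slide": [0.12, -0.002, 0.02], "twist": [0, 0, 0], "fingers": 0.4}, {"slide": [0.148, -0.0025, 0.06], "twist": [0, 0, 0], "fingers": 0.4}, {"slide": [0.148, -0.0025, 0.1], "twist": [0, 0, 0], "fingers": 0.4}, {"slide": [0.148, -0.0025, 0.13], "twist": [0, 0, 0], "fingers": 0.4}, {"slide": [0.148, -0.0025, 0.155], "twist": [0, 0, 0], "fingers": 0.4}, {"slide": [0.148, -0.0025, 0.172], "twist": [0, 0, 0], "fingers": 0.4}, {"slide": [0.148, -0.0025, 0.182], "twist": [0, 0, 0], "fingers": 0.4}, {"slide": [0.148, -0.0025, 0.182], "twist": [0, 0, 0], "fingers": 0.4}, {"slide": [0.148, -0.0025, 0.182], "twist": [0, 0, 0], "fingers": 0.4}]}}

```text
t: 3.98
eef_pos: [0.5037, 0.2442, 0.0321]
tool_rot: [[0.372, 0.928, 0.001], [0.928, -0.372, 0.0], [0.001, 0.001, -1.0]]
force: [-0.4, -0.3, -0.3]
gripper_width: 0.0659
```

```bash
python3 - <<'E'
from h import *
im=optics.snapshot('wrist'); im2=optics.snapshot('scene')
cv2.imwrite('pics/w4.png',im[:,:,::-1])
cv2.imwrite('pics/s4.png',cv2.resize(im2[180:320,340:520,::-1],None,fx=4,fy=4,interpolation=cv2.INTER_CUBIC))
s=env.get_state();print(s['eef_pos'],s['tool_rot'].round(3),s['t'],s['force'],s['gripper_width'])
E
```

```text
[0.50360685 0.2443845  0.03226009] [[ 0.372  0.928  0.002]
 [ 0.928 -0.372  0.   ]
 [ 0.001  0.001 -1.   ]] 4.075 [0.85249457 1.40159464 0.57110991] 0.06561162508158892
```

View pics/w4.png

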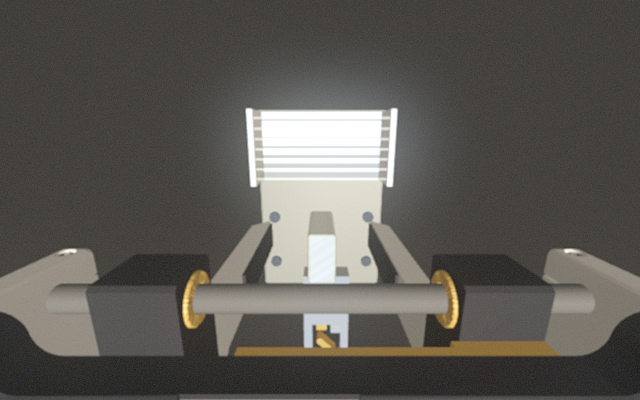

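View pics/s4.png

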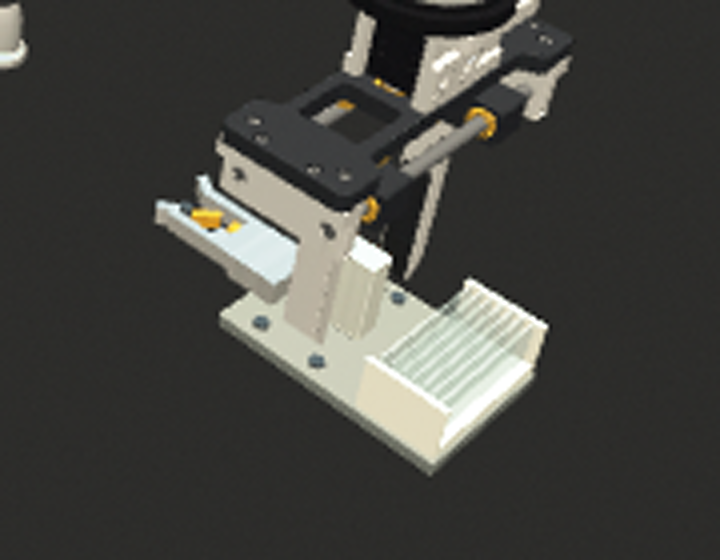

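Emit:
{"fn": "jog_arm", "kwargs": {"plan": [{"slide": [0, 0, 0], "twist": [0, 0, 0], "fingers": -1}, {"slide": [0, 0, 0], "twist": [0, 0, 0], "fingers": -1}, {"slide": [0, 0, 0], "twist": [0, 0, 0], "fingers": -1}, {"slide": [0, 0, 0], "twist": [0, 0, 0], "fingers": -1}, {"slide": [0, 0, 0], "twist": [0, 0, 0], "fingers": -1}, {"slide": [0, 0, 0], "twist": [0, 0, 0], "fingers": -1}], "force": 30}}

```text
t: 4.82
eef_pos: [0.5033, 0.2442, 0.0315]
tool_rot: [[0.372, 0.928, 0.001], [0.928, -0.372, -0.0], [0.0, 0.001, -1.0]]
force: [1.4, -1.3, -0.3]
gripper_width: 0.016
```

Emit:
{"fn": "jog_arm", "kwargs": {"plan": [{"slide": [-0.01, 0.006, 0], "twist": [0, 0, -0.08], "fingers": -1}, {"slide": [-0.025, 0.015, 0], "twist": [0, 0, -0.17], "fingers": -1}, {"slide": [-0.042, 0.024, 0], "twist": [0, 0, -0.26], "fingers": -1}, {"slide": [-0.06, 0.034, 0], "twist": [0, 0, -0.35], "fingers": -1}, {"slide": [-0.08, 0.045, 0], "twist": [0, 0, -0.42], "fingers": -1}, {"slide": [-0.1, 0.056, 0], "twist": [0, 0, -0.458], "fingers": -1}, {"slide": [-0.118, 0.067, 0], "twist": [0, 0, -0.458], "fingers": -1}, {"slide": [-0.134, 0.076, 0], "twist": [0, 0, -0.458], "fingers": -1}, {"slide": [-0.143, 0.081, 0], "twist": [0, 0, -0.458], "fingers": -1}, {"slide": [-0.146, 0.082, 0], "twist": [0, 0, -0.458], "fingers": -1}, {"slide": [-0.146, 0.082, 0], "twist": [0, 0, -0.458], "fingers": -1}]}}

```text
t: 6.2
eef_pos: [0.5249, 0.0778, 0.0314]
tool_rot: [[-0.077, 0.997, 0.0], [0.997, 0.077, -0.001], [-0.001, 0.0, -1.0]]
force: [0.3, -1.1, 0.5]
gripper_width: 0.0158
```

```bash
python3 - <<'E'
from h import *
import pickle
T=optics.snapshot('top');S=optics.snapshot('scene')
pickle.dump((T,S),open('p5.pkl','wb'))
cv2.imwrite('pics/t5.png',cv2.resize(T[150:230,250:420,::-1],None,fx=4.5,fy=4.5,interpolation=cv2.INTER_CUBIC))
cv2.imwrite('pics/s5.png',cv2.resize(S[160:300,200:400,::-1],None,fx=4,fy=4,interpolation=cv2.INTER_CUBIC))
s=env.get_state();print(s['eef_pos'],s['tool_rot'].round(4),s['t'],s['force'],s['gripper_width'])
E
```

```text
[0.52490758 0.07789313 0.03144492] [[-7.77e-02  9.97e-01  3.00e-04]
 [ 9.97e-01  7.77e-02 -1.10e-03]
 [-1.10e-03  3.00e-04 -1.00e+00]] 6.3 [ 1.26049288 -1.80011725 -0.21312262] 0.015474834850599063
```

View pics/t5.png

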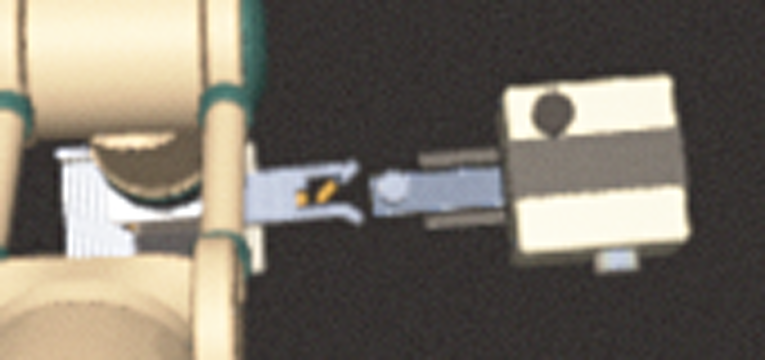

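View pics/s5.png

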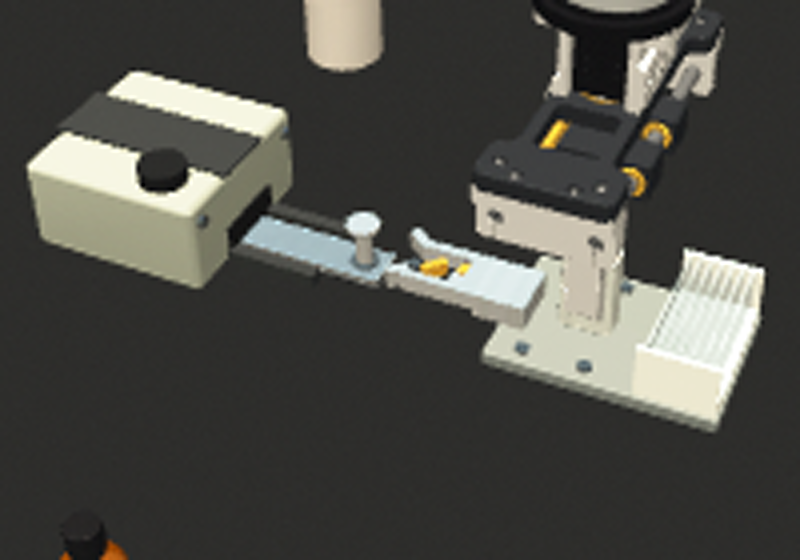

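```bash
python3 - <<'E'
from h import *
m=optics.camera_model('top')
P=lambda x,y,z: onz(m,250+(x+.5)/4.5-.5,150+(y+.5)/4.5-.5,z)
k=(P(354,163,.025)+P(360,220,.025))/2; b=(P(250,172,.025)+P(250,222,.025))/2
p=P(393,187,.036); 
x=np.array([.0767,-.9971]); l=np.array([.9971,.0767])
for n,v in (('k',k),('b',b),('p',p)): print(n,v.round(4),'along',(v[:2]-p[:2])@x,'lat(+y hook left)',(v[:2]-p[:2])@l)
print(np.linalg.norm(P(354,163,.025)-P(360,220,.025)))
h=(P(507,168,.058)+P(517,265,.058))
E
```

```text
k [ 0.5344 -0.0339  0.025 ] along -0.02341407829556939 lat(+y hook left) 0.0014231597022991776
b [0.5318 0.0368 0.025 ] along -0.09410022786510228 lat(+y hook left) 0.004323517461874958
p [ 0.5347 -0.0573  0.036 ] along 0.0 lat(+y hook left) 0.0
0.038560200017763835
```

Emit:
{"fn": "jog_arm", "kwargs": {"plan": [{"slide": [-0.007, 0, 0], "twist": [0, 0, 0], "fingers": -1}, {"slide": [-0.014, 0, 0], "twist": [0, 0, 0], "fingers": -1}, {"slide": [-0.02, 0, 0], "twist": [0, 0, 0], "fingers": -1}, {"slide": [-0.026, 0, 0], "twist": [0, 0, 0], "fingers": -1}, {"slide": [-0.031, 0, 0], "twist": [0, 0, 0], "fingers": -1}, {"slide": [-0.036, 0, 0], "twist": [0, 0, 0], "fingers": -1}, {"slide": [-0.04, 0, 0], "twist": [0, 0, 0], "fingers": -1}, {"slide": [-0.044, 0, 0], "twist": [0, 0, 0], "fingers": -1}, {"slide": [-0.044, 0, 0], "twist": [0, 0, 0], "fingers": -1}, {"slide": [-0.044, 0, 0], "twist": [0, 0, 0], "fingers": -1}]}}

```text
t: 7.55
eef_pos: [0.5285, 0.0343, 0.0315]
tool_rot: [[-0.077, 0.997, 0.001], [0.997, 0.077, -0.0], [-0.0, 0.001, -1.0]]
force: [0.6, 3.1, -1.4]
gripper_width: 0.0159
```

```bash
cat > look.py <<'E'
import sys
from h import *
n=sys.argv[1]
T=optics.snapshot('top');S=optics.snapshot('scene')
cv2.imwrite(f'pics/raw_t{n}.png',T[:,:,::-1]); cv2.imwrite(f'pics/raw_s{n}.png',S[:,:,::-1])
a=cv2.resize(T[165:215,285:375,::-1],None,fx=8,fy=5.6*8/5.6,interpolation=cv2.INTER_CUBIC)
b=cv2.resize(S[195:255,240:340,::-1],None,fx=7.2,fy=7.2,interpolation=cv2.INTER_CUBIC)
cv2.imwrite(f'pics/t{n}.png',a); cv2.imwrite(f'pics/s{n}.png',b)
s=env.get_state();print(s['eef_pos'].round(4),s['tool_rot'].round(4).tolist(),s['t'],s['force'].round(2),s['gripper_width'])
E
python3 look.py 6
```

```text
[0.5284 0.0343 0.0315] [[-0.0772, 0.997, 0.0006], [0.997, 0.0772, -0.0003], [-0.0004, 0.0006, -1.0]] 7.65 [ 1.7   1.96 -2.7 ] 0.01605170169095891
```

View pics/t6.png

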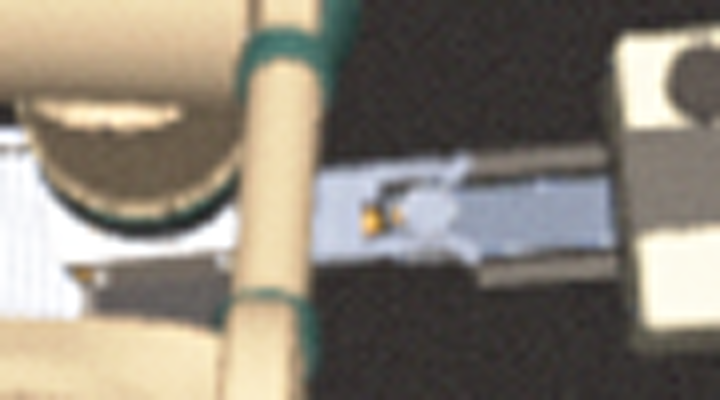

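View pics/s6.png

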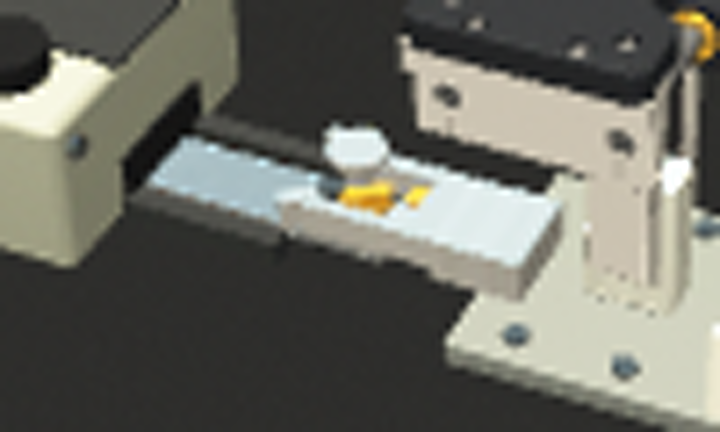

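Emit:
{"fn": "jog_arm", "kwargs": {"plan": [{"slide": [-0.002, 0, 0], "twist": [0, 0, 0], "fingers": -1}, {"slide": [-0.004, 0, 0], "twist": [0, 0, 0], "fingers": -1}, {"slide": [-0.006, 0, 0], "twist": [0, 0, 0], "fingers": -1}, {"slide": [-0.008, 0, 0], "twist": [0, 0, 0], "fingers": -1}, {"slide": [-0.01, 0, 0], "twist": [0, 0, 0], "fingers": -1}, {"slide": [-0.012, 0, 0], "twist": [0, 0, 0], "fingers": -1}, {"slide": [-0.014, 0, 0], "twist": [0, 0, 0], "fingers": -1}, {"slide": [-0.016, 0, 0], "twist": [0, 0, 0], "fingers": -1}, {"slide": [-0.018, 0, 0], "twist": [0, 0, 0], "fingers": -1}, {"slide": [-0.02, 0, 0], "twist": [0, 0, 0], "fingers": -1}, {"slide": [-0.02, 0, 0], "twist": [0, 0, 0], "fingers": -1}, {"slide": [-0.02, 0, 0], "twist": [0, 0, 0], "fingers": -1}]}}

```text
t: 9.15
eef_pos: [0.5297, 0.0151, 0.0315]
tool_rot: [[-0.076, 0.997, 0.0], [0.997, 0.076, 0.001], [0.001, 0.0, -1.0]]
force: [1.7, 5.9, -1.7]
gripper_width: 0.0156
```

```bash
python3 look.py 7
```

```text
[0.5297 0.0151 0.0315] [[-0.0765, 0.9971, 0.0002], [0.9971, 0.0765, 0.0012], [0.0012, 0.0003, -1.0]] 9.25 [ 2.29  6.64 -1.67] 0.016110588200483365
```

View pics/t7.png

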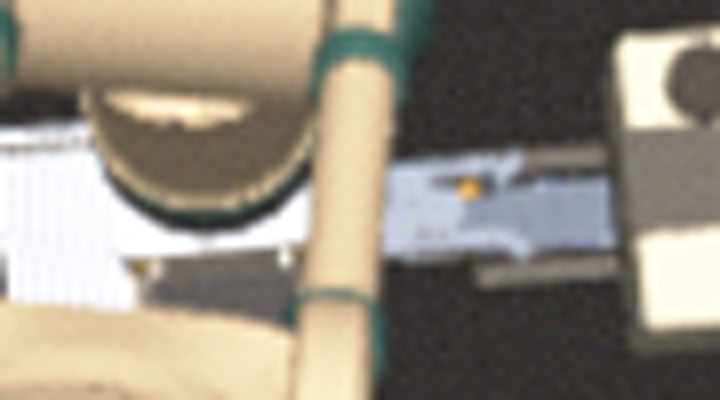

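View pics/s7.png

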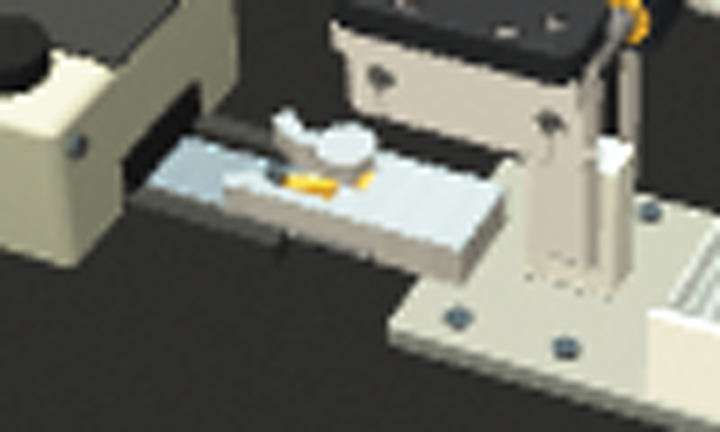

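Emit:
{"fn": "jog_arm", "kwargs": {"plan": [{"slide": [-0.001, 0, 0], "twist": [0, 0, 0], "fingers": -1}, {"slide": [-0.002, 0, 0], "twist": [0, 0, 0], "fingers": -1}, {"slide": [-0.003, 0, 0], "twist": [0, 0, 0], "fingers": -1}, {"slide": [-0.003, 0, 0], "twist": [0, 0, 0], "fingers": -1}]}}

```text
t: 9.75
eef_pos: [0.5298, 0.0126, 0.0315]
tool_rot: [[-0.076, 0.997, -0.0], [0.997, 0.076, 0.002], [0.002, 0.0, -1.0]]
force: [2.2, 7.6, -1.8]
gripper_width: 0.016
```

```bash
python3 look.py 8; python3 - <<'E'
import cv2,numpy as np
# pin head tracking in scene by subpixel template from frame 5/6/7/8
def crop(n): return cv2.imread(f'pics/raw_s{n}.png',0)
t=crop(7)[210:219,282:296]
import cv2
for n in (6,7,8):
    g=crop(n); k=cv2.resize(g[200:230,270:310],None,fx=8,fy=8,interpolation=cv2.INTER_CUBIC); tt=cv2.resize(t,None,fx=8,fy=8,interpolation=cv2.INTER_CUBIC)
    r=cv2.matchTemplate(k,tt,cv2.TM_CCOEFF_NORMED); _,v,_,l=cv2.minMaxLoc(r); print(n,v,l[0]/8+270,l[1]/8+200)
E
```

```text
[0.5298 0.0126 0.0315] [[-0.0758, 0.9971, 0.0], [0.9971, 0.0758, 0.0022], [0.0022, 0.0002, -1.0]] 9.85 [ 2.5   7.53 -1.17] 0.016307783444686794
6 0.8120498657226562 284.0 210.25
7 0.9980871081352234 282.0 210.0
8 0.9793224334716797 281.625 209.875
```

View pics/t8.png

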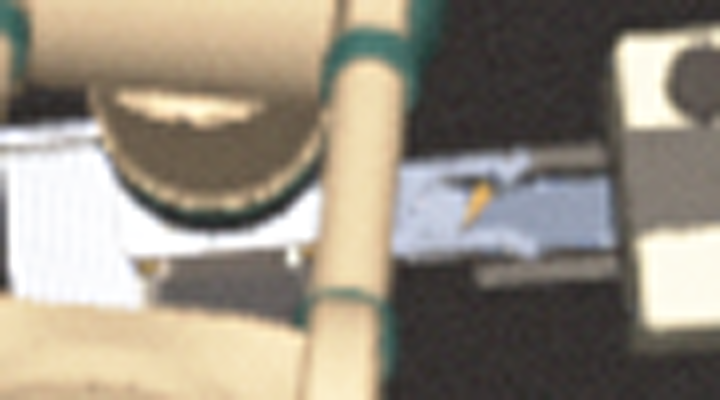

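View pics/s8.png

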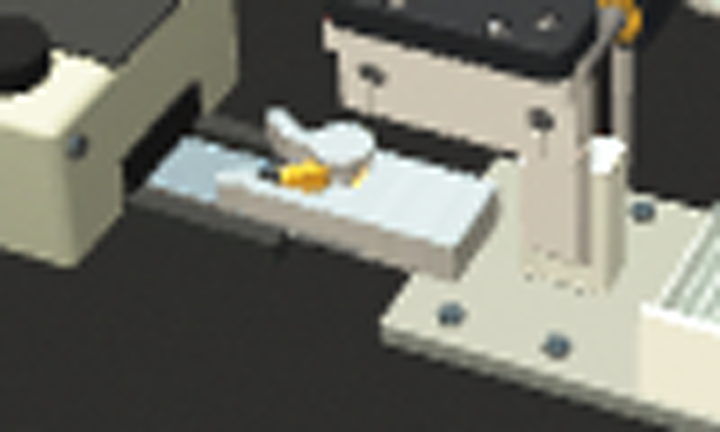

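Emit:
{"fn": "jog_arm", "kwargs": {"plan": [{"slide": [0.0015, 0, 0], "twist": [0, 0, 0], "fingers": -1}, {"slide": [0.003, 0, 0], "twist": [0, 0, 0], "fingers": -1}, {"slide": [0.0045, 0, 0], "twist": [0, 0, 0], "fingers": -1}, {"slide": [0.006, 0, 0], "twist": [0, 0, 0], "fingers": -1}, {"slide": [0.0075, 0, 0], "twist": [0, 0, 0], "fingers": -1}, {"slide": [0.009, 0, 0], "twist": [0, 0, 0], "fingers": -1}, {"slide": [0.0105, 0, 0], "twist": [0, 0, 0], "fingers": -1}, {"slide": [0.012, 0, 0], "twist": [0, 0, 0], "fingers": -1}, {"slide": [0.0135, 0, 0], "twist": [0, 0, 0], "fingers": -1}, {"slide": [0.0145, 0, 0], "twist": [0, 0, 0], "fingers": -1}, {"slide": [0.0145, 0, 0], "twist": [0, 0, 0], "fingers": -1}]}}

```text
t: 11.22
eef_pos: [0.5289, 0.0255, 0.0314]
tool_rot: [[-0.077, 0.997, 0.0], [0.997, 0.077, -0.001], [-0.001, 0.0, -1.0]]
force: [1.5, -3.6, -2.5]
gripper_width: 0.0155
```

```bash
python3 look.py 9; python3 - <<'E'
import cv2,numpy as np
def crop(n): return cv2.imread(f'pics/raw_s{n}.png',0)
t=crop(8)[210:219,282:296]
for n in (6,7,8,9):
    g=crop(n); k=cv2.resize(g[200:240,270:320],None,fx=8,fy=8,interpolation=cv2.INTER_CUBIC); tt=cv2.resize(t,None,fx=8,fy=8,interpolation=cv2.INTER_CUBIC)
    r=cv2.matchTemplate(k,tt,cv2.TM_CCOEFF_NORMED); _,v,_,l=cv2.minMaxLoc(r); print(n,v,l[0]/8+270,l[1]/8+200)
E
```

```text
[0.5288 0.0255 0.0314] [[-0.0772, 0.997, 0.0001], [0.997, 0.0772, -0.0007], [-0.0007, -0.0, -1.0]] 11.325 [ 1.4  -3.58 -3.07] 0.015655282613463193
6 0.8129772543907166 284.375 210.5
7 0.9816564321517944 282.375 210.125
8 0.9981302618980408 282.0 210.0
9 0.9794650077819824 286.25 211.25
```

View pics/t9.png

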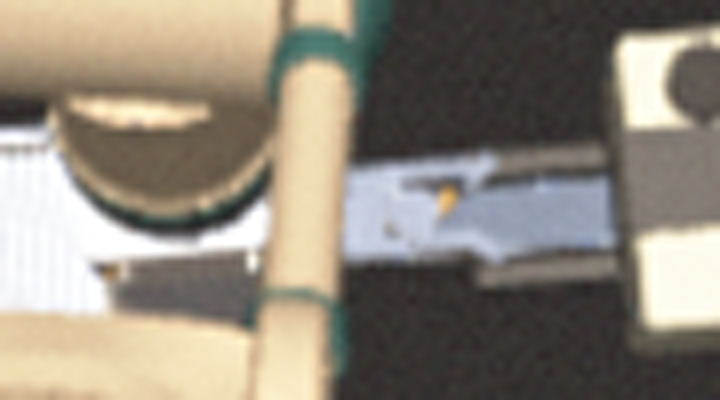

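View pics/s9.png

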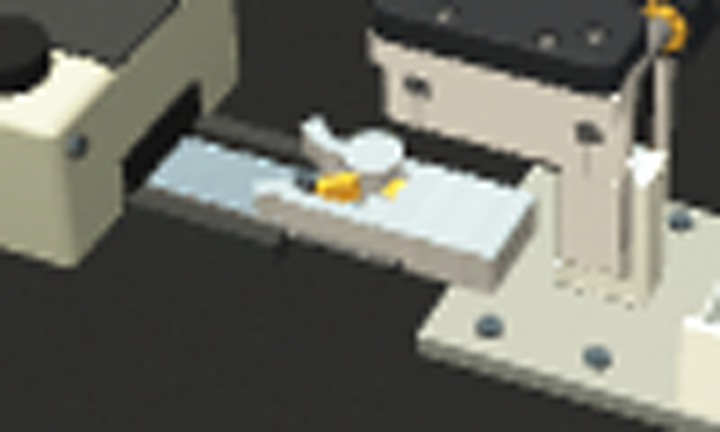

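```bash
cat > car.py <<'E'
import sys,pickle
from h import *
S5=cv2.cvtColor(pickle.load(open('p5.pkl','rb'))[1],cv2.COLOR_RGB2GRAY)
S0=cv2.imread('pics/scene0.png',0)
m=optics.camera_model('scene'); x=np.array([.0767,-.9971,0]); p0=np.array([.5356,-.0571,.036])
q0=np.array(proj(m,p0)); J=(np.array(proj(m,p0+x*.01))-q0)/10
def g(n): return S5 if n=='5' else S0 if n=='0' else cv2.imread(f'pics/raw_s{n}.png',0)
print('proj head',q0,'px/mm',J)
t=S5[int(q0[1])-4:int(q0[1])+4,int(q0[0])-7:int(q0[0])+8]
for tn in sys.argv[1].split(','):
  for n in sys.argv[2].split(','):
    def loc(a,tt):
        k=cv2.resize(a[195:240,270:320],None,fx=10,fy=10,interpolation=cv2.INTER_CUBIC)
        r=cv2.matchTemplate(k,cv2.resize(tt,None,fx=10,fy=10,interpolation=cv2.INTER_CUBIC),cv2.TM_CCOEFF_NORMED); return cv2.minMaxLoc(r)
    # head top only: bright ellipse threshold centroid near
    a=g(n); _,v,_,l=loc(a,t); c=np.array(l)/10+[270,195]; base=np.array([int(q0[0])-7,int(q0[1])-4])
    print(n,round(v,3),'shift',c-base,'carriage mm',(c-base)@J/(J@J))
E
python3 car.py 5 0,5,6,7,8,9
```

```text
proj head [290.12856276 215.3226966 ] px/mm [-0.40299221 -0.11216106]
0 0.997 shift [0. 0.] carriage mm 0.0
5 0.998 shift [0. 0.] carriage mm 0.0
6 0.875 shift [-1.4 -0.6] carriage mm 3.608844079774836
7 0.68 shift [-2.8 -0.7] carriage mm 6.897196525813994
8 0.691 shift [-3.3 -1. ] carriage mm 8.24101083437403
9 0.693 shift [1.  0.2] carriage mm -2.4312353101314033
```

Emit:
{"fn": "jog_arm", "kwargs": {"plan": [{"slide": [0.001, 0, 0], "twist": [0, 0, 0], "fingers": -1}, {"slide": [0.002, 0, 0], "twist": [0, 0, 0], "fingers": -1}, {"slide": [0.003, 0, 0], "twist": [0, 0, 0], "fingers": -1}, {"slide": [0.0035, 0, 0], "twist": [0, 0, 0], "fingers": -1}, {"slide": [0.0035, 0, 0], "twist": [0, 0, 0], "fingers": -1}, {"slide": [0.0035, 0, 0], "twist": [0, 0, 0], "fingers": -1}]}}

```text
t: 12.08
eef_pos: [0.5286, 0.0286, 0.0315]
tool_rot: [[-0.077, 0.997, 0.0], [0.997, 0.077, -0.001], [-0.001, 0.0, -1.0]]
force: [2.0, -7.3, -2.9]
gripper_width: 0.0159
```

```bash
python3 look.py 10;  python3 car.py 5 9,10
```

```text
[0.5286 0.0286 0.0314] [[-0.0774, 0.997, 0.0002], [0.997, 0.0774, -0.0013], [-0.0013, 0.0001, -1.0]] 12.175 [ 1.56 -6.1  -3.19] 0.015781745833065106
proj head [290.12856276 215.3226966 ] px/mm [-0.40299221 -0.11216106]
9 0.693 shift [1.  0.2] carriage mm -2.4312353101314033
10 0.686 shift [2.1 0.7] carriage mm -5.28506946616806
```

View pics/s10.png

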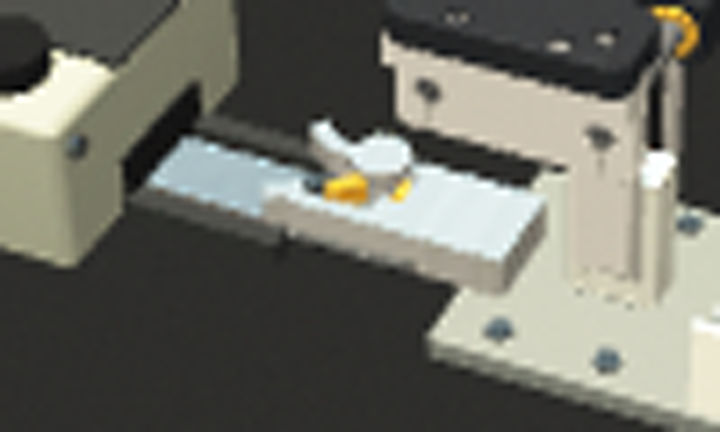

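View pics/t10.png

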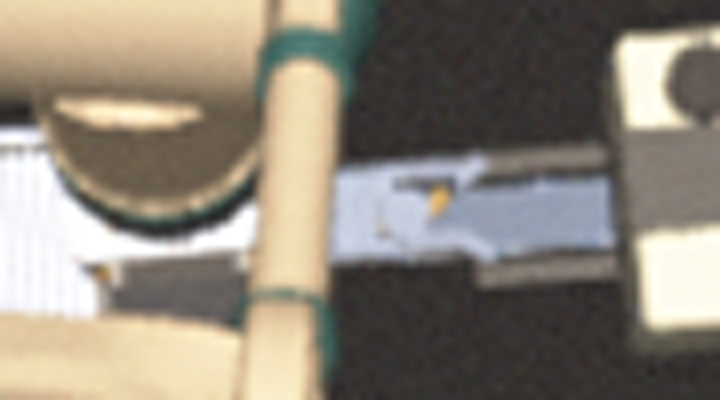

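Emit:
{"fn": "jog_arm", "kwargs": {"plan": [{"slide": [-0.0015, 0, 0], "twist": [0, 0, 0], "fingers": -1}, {"slide": [-0.003, 0, 0], "twist": [0, 0, 0], "fingers": -1}, {"slide": [-0.0045, 0, 0], "twist": [0, 0, 0], "fingers": -1}, {"slide": [-0.0045, 0, 0], "twist": [0, 0, 0], "fingers": -1}, {"slide": [-0.0045, 0, 0], "twist": [0, 0, 0], "fingers": -0.6}, {"slide": [-0.0045, 0, 0], "twist": [0, 0, 0], "fingers": -0.2}, {"slide": [-0.0045, 0, 0], "twist": [0, 0, 0], "fingers": 0.2}, {"slide": [-0.0045, 0, 0], "twist": [0, 0, 0], "fingers": 0.2}, {"slide": [-0.0045, 0, 0], "twist": [0, 0, 0], "fingers": 0.2}, {"slide": [-0.0045, 0, 0], "twist": [0, 0, 0], "fingers": 0.2}]}}

```text
t: 13.42
eef_pos: [0.5288, 0.0249, 0.0314]
tool_rot: [[-0.077, 0.997, -0.0], [0.997, 0.077, -0.0], [-0.0, -0.0, -1.0]]
force: [-0.6, -0.1, -0.2]
gripper_width: 0.0565
```

```bash
python3 look.py 11;  python3 car.py 5 10,11; python3 -c "
from h import *
cv2.imwrite('pics/w11.png',optics.snapshot('wrist')[:,:,::-1])"
```

```text
[0.5288 0.0249 0.0314] [[-0.0769, 0.997, -0.0001], [0.997, 0.0769, -0.0001], [-0.0001, -0.0001, -1.0]] 13.525 [ 1.25  0.07 -0.11] 0.056257971949804274
proj head [290.12856276 215.3226966 ] px/mm [-0.40299221 -0.11216106]
10 0.686 shift [2.1 0.7] carriage mm -5.28506946616806
11 0.686 shift [0.9 0.2] carriage mm -2.200931444467642
```

View pics/w11.png

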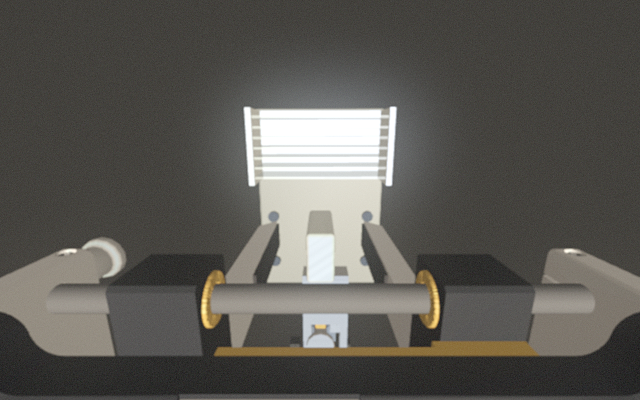

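Released: the tab stands free between the open fingers at (320,255). Now I'm lifting straight up.

Emit:
{"fn": "jog_arm", "kwargs": {"plan": [{"slide": [0, 0, -0.01], "twist": [0, 0, 0], "fingers": 0.2}, {"slide": [0, 0, -0.03], "twist": [0, 0, 0], "fingers": 0.2}, {"slide": [0, 0, -0.06], "twist": [0, 0, 0], "fingers": 0.2}, {"slide": [0, 0, -0.1], "twist": [0, 0, 0], "fingers": 0.2}, {"slide": [0, 0, -0.14], "twist": [0, 0, 0], "fingers": 0.2}, {"slide": [-0.03, 0, -0.18], "twist": [0, 0, 0], "fingers": 0.2}, {"slide": [-0.08, 0, -0.18], "twist": [0, 0, 0], "fingers": 0.2}, {"slide": [-0.13, 0, -0.18], "twist": [0, 0, 0], "fingers": 0.2}, {"slide": [-0.13, 0, -0.18], "twist": [0, 0, 0], "fingers": 0.2}, {"slide": [-0.13, 0, -0.18], "twist": [0, 0, 0], "fingers": 0.2}]}}

```text
t: 14.82
eef_pos: [0.5386, -0.1043, 0.2117]
tool_rot: [[-0.076, 0.997, -0.0], [0.997, 0.076, 0.001], [0.001, 0.0, -1.0]]
force: [-1.0, 0.4, 0.1]
gripper_width: 0.0564
```

```bash
python3 look.py 12;  python3 car.py 5 11,12; python3 -c "
from h import *
a=optics.snapshot('wrist')
cv2.imwrite('pics/w12.png',a[:,:,::-1])
cv2.imwrite('pics/w12c.png',cv2.resize((255*(a[40:200,240:400,::-1]/255.)**2).astype('uint8'),None,fx=3.7,fy=3.7,interpolation=cv2.INTER_CUBIC))"
```

```text
[ 0.5386 -0.1036  0.2116] [[-0.078, 0.997, -0.0001], [0.997, 0.078, 0.0005], [0.0005, -0.0001, -1.0]] 14.925 [-0.67 -0.37  0.36] 0.05640446667899641
proj head [290.12856276 215.3226966 ] px/mm [-0.40299221 -0.11216106]
11 0.686 shift [0.9 0.2] carriage mm -2.200931444467642
12 0.725 shift [1.1 0. ] carriage mm -2.533342522300848
```

View pics/w12c.png

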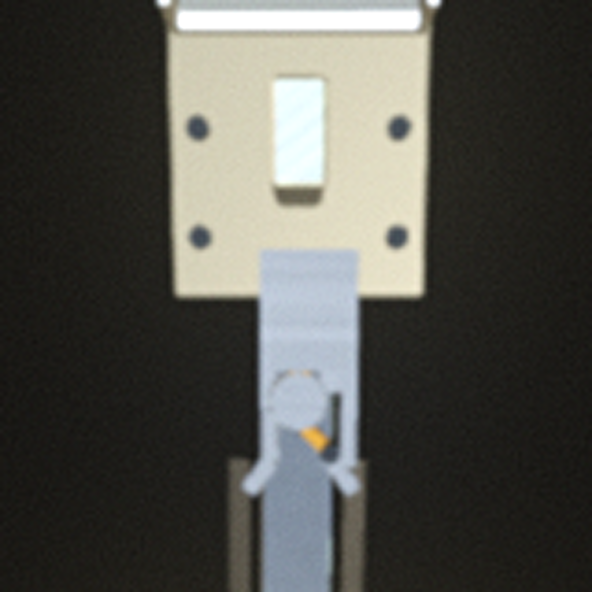

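View pics/raw_s12.png

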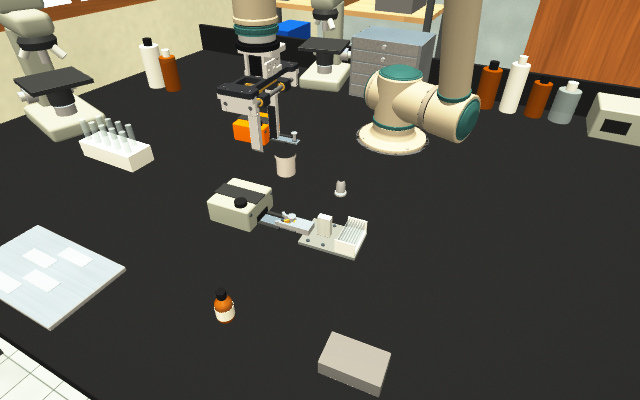

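View pics/s12.png

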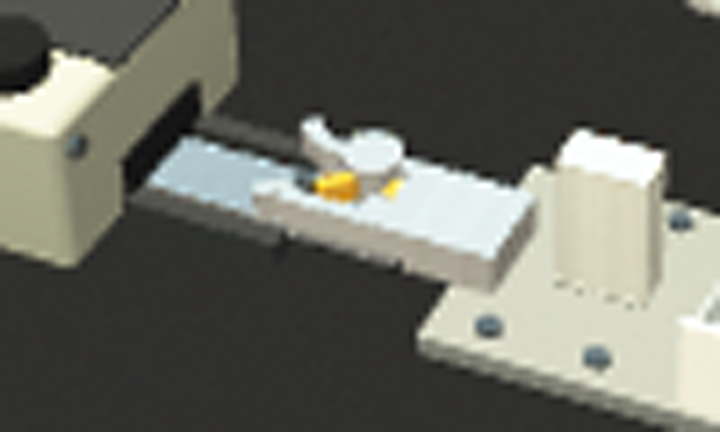

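```bash
python3 - <<'E'
from h import *
m=optics.camera_model('wrist'); P=lambda x,y,z: onz(m,240+(x+.5)/3.7-.5,40+(y+.5)/3.7-.5,z)
p=P(299,402,.036); f=P(299.5,297,.01); k=P(300,492,.025)
print(p, 'pin ahead of plate front mm',np.linalg.norm((p-f)[:2])*1e3,'seat would be 30; tip ahead of pin',np.linalg.norm((p-k)[:2])*1e3, 'seat: 36')
E
```

```text
[ 0.53562932 -0.05491287  0.036     ] pin ahead of plate front mm 34.719166653933115 seat would be 30; tip ahead of pin 31.91609271843264 seat: 36
```

```bash
python3 -c "
from rig import hand_in
print(hand_in())"
```

```text
the job is handed in; nothing more can be done
None
```

The carrier is coupled to the pale grey feed, and I handed the job in at about 15 s. I gripped the tab, slid the carrier over, lined it up and pushed the hook onto the pin. The latch snapped shut with the carriage about 8 mm in. I then tugged it back, eased off, released it and lifted the arm clear.

**Last checks:**
- **Seat:** the pin sits about 4–5 mm off the seat, which is where the plunger should hold it against the shut latch. The latch lies across the mouth behind the pin in the wrist and scene views.
- **Tug:** the pictures put the carriage at about −5.3 mm, and the 6–7 N pull suggests about −6 mm. Both are past the −3 mm needed and within the 4–8 mm wanted. The carriage now rests at about −2 mm.
- **Scene:** the carrier lies flat, and the bottle, objective and slide box look unmoved in the scene view. The stain jar was well away from the path and I did not check it again.
- **Failed or disagreed:**
    - One move call was refused for missing `twist` keys; the arm did not move, and I repeated it.
    - Just before the push, the top view put the hook tip about 1.4 mm sideways from the pin, though it had been lined up to zero from the wrist view. The mouth's clearance took that up.
    - The carriage figures come from matching the pin's head in the pictures, so they are good to about 1 mm.

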